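# Secure the spindle drive for carrying

## Robot

A 6-joint arm with a two-finger parallel gripper is mounted at the origin on the work surface. World frame = base frame: x ahead of the robot, y to its left, z up, the work surface at z = 0. Lengths are in m, angles in rad, forces in N, time in s.
With the tool pointing down it reaches from about 0.275 to 0.825 m from the base axis. Payload 4.9 kg.
Tool frame: the origin (TCP) lies midway between the tips of the shut fingers; the grasp point (between the pads) lies 19 mm behind it (grip_point_offset is the distance from the TCP to the grasp point, in m); z points along the fingers, y is the line along which they close (so a half turn about z gives the same grasp; the last joint's range is limited). The gripper opens to 85 mm and grips with 20 to 120 N. Pads are 22 mm wide; open, the fingers measure 114 mm over their backs; the gripper's body (76 mm by 85 mm) begins 54 mm behind the grasp point. The pads swing forward as they close: fully open they stand 13 mm farther back than shut.
Start: joints at [-1.394, 0.326, -0.193, 1.052, 0, 1.437], TCP at [0.168, -0.524, 0.231] pointing down, gripper open.
Joint ranges: [-2.65, 2.65], [-0.97, 1.79], [-1.3, 1.35], [-1.93, 2.1], [-1.47, 1.37], [-3.14, 3.14]. Speed limits (rad/s): [2.57, 2.57, 3.14, 3.14, 3.14, 3.14].

## Interface

Orientations are given as a rotation vector (axis times angle).
In Python, from cell import * gives the robot as it stands. Calls block until the motion is done:
- movep(position, orientation): joint-space move of the TCP to a pose.
- move_l(position, velocity=0.15, rot=None, until_force=None): straight line of the TCP; rot=None keeps the orientation; velocity is the mean speed in m/s. With until_force (N) it stops when the force on the tool has changed by that much, and returns True; else False.
- set_joints(angles): joint-space move.
- let_go() and grab(newtons=None): open the fingers fully, or close them until they stop; newtons is the grip in N (None keeps the last).
- sleep(seconds).
- ik(position, orientation): joint angles nearest the present ones, or None.
- get_state(): the state.
- grab_frame(name): name is "scene" or "top"; returns a dict with "img" (420x560x3 uint8, red, green, blue), "fx", "fy", "cx", "cy" (pixels), "cam_to_world" (4x4, takes a point from camera to world coordinates). Camera axes: x right, y down, z forward; pixel columns grow to the right and rows downward; lengths in m; the calibration is good to about 2 mm. A picture is of the moment at which its call begins. There is no depth.
A pose or a line that the arm cannot do raises MotionError and nothing moves.
- sign_off(): hands the job in; it is judged then, once.
Trained networks look in the newest picture that a camera, given by its name, has taken for a name from the list of things; names that differ only in an ending like _2 or _b are one class to them, and where a whole thing is asked for, a point or a joint stands for the part that bears it (a point fixed in the world has none). Each returns a list of dicts, best first, with "score" (0 to 1); they miss things now and then, are a little off and sometimes report something else, mostly with a low value. They report only what shows in the picture. A call takes as long as a camera call.
- spot_in(camera, name): "centre" ([column, row] in pixels, amid what is visible of it).
- silhouettes(camera, name): "mask" (420x560 bool, what is visible of it) and "centre" ([column, row] in pixels, amid what is visible of it).
- tip_of(camera, name): "centre" ([column, row] in pixels: a listed point, or the origin of a listed thing).
The state is a dict: "clock": time; "q": joint angles; "joint_velocities": joint speeds; "tau": joint torques, N m; "position": TCP position; "eef_rot": TCP orientation; "contact_force": force on the tool from outside, world axes, zero at the start; "wrist_torque": the same for the moment, N m; "finger_gap": opening from 0.0 (shut) to 1.0 (fully open); "grasp_force": force on a finger pad.
Only numpy, scipy, OpenCV 4.12 (cv2) and the standard library are available. Lean on these libraries where they do the work, as an engineer would, in place of code of your own. Each camera call takes 0.05 s, during which the arm holds its last target. There are 200 camera calls.

## Task

Get the goldsmith's little spindle drive (the grey unit with the sloping front) ready to be carried: first push the round metal cap on its front fully home onto the spindle, then slide the black grip of the transport lock beside it all the way to its end stop on the cap's side, so that the lock's steel fork holds the cap down. Leave everything else on the bench where it is.

Things in the scene. Friction and masses are not known exactly. Their poses are not given: they have to be found in the camera images.
- unit: the spindle drive, fixed to the bench: grey housing 165 mm deep (its x), 250 mm wide (its y), 132 mm tall; origin under its middle, z up. Its front (-x side) is a panel sloping 38 degrees from level, from 40 mm height at x = -80 mm up to 132 mm at x = +38 mm; cap and transport lock stand on one line across the panel's middle
- panel_mid (a point): middle of the sloping panel's surface (150 mm long up the slope, 250 mm wide). Axes: x up the slope, y across it towards the cap, z square out of the panel. The cap's axis is at y = +50 mm; the lock's grip slides from y = -85 mm to -30 mm
- bar_mid (a point): middle of the steel hanger bar above the panel, 10 mm thick, 224 mm long, parallel to the unit's y; axes as the unit's. From its ends arms go back to the rear of the unit. It is in the way of a hand from straight above; the room on its front side (unit's -x) is free, so come in square to the panel, tilted 38 degrees
- cap (a joint): how far the cap stands off its seat along the panel's normal, m: 0 = fully home, up to 0.018; it starts some way off, stays where it is left and takes about 5 N to push
- cap_top (a point): centre of the flat top of the cap, a plain aluminium cylinder 28 mm in diameter with a flange 44 mm wide and 5 mm thick at its foot; the top is 44 mm above the panel when home. Axes: x up the slope, y across the panel towards the cap end (the unit's +y), z out of the panel, along which the cap slides
- lock (a joint): travel of the transport lock, m: 0 = open (grip far from the cap), 0.055 = locked, at its end stop nearest the cap; it stays where it is left and takes about 3 N to slide
- lock_top (a point): centre of the top of the lock's black grip: 22 mm along x, 14 mm along y, standing 32 mm above the slide's steel plate, top 43 mm above the panel. x up the slope, y the way it locks (towards the cap), z out of the panel. A flat steel fork (46 mm wide, upper side 12 mm above the panel) reaches 85 mm along +y from it; locked, its prongs lie over the flange on both sides of the cap
- cleaner: ultrasonic cleaner, fixed to the bench, a white box 205 x 145 x 139 mm; origin under its middle; not to be used
- screwdriver: screwdriver lying on the bench just in front of the drive unit, about 170 mm long and 25 mm thick; origin under its middle; not to be used
- blower: terracotta-coloured rubber blower bulb standing on its base, 56 mm wide, 90 mm tall; origin under its centre; not to be used
- jar: small glass jar with a steel lid, 52 mm wide, 65 mm tall; origin under its centre; not to be used
- bench_block: square steel bench block, 65 x 65 x 22 mm; origin under its centre; not to be used
- hammer: hammer lying on the bench, about 220 mm long; origin under its middle; not to be used
- tray: shallow open wooden tray, 75 x 100 x 18 mm; origin under its centre; not to be used

How it is judged:
By the outcome, as a careful person would: the job done as asked, in the order asked, and still so for the second after the job is handed in, with the robot touching nothing.
It also fails if it takes over 45 s, if anything falls off the work surface, if the arm or the gripper's body presses on something with over 40 N, if the wrist force passes 120 N, or if a joint passes its speed limit or range.

## Working session

There is one attempt and no reset: what is moved stays moved. The work goes in short steps, each a Python script; the robot and the scene stay as the last script left them, time stands still between calls to the robot, and variables do not carry over. Pictures are saved under pics/ and viewed, at most 10 in all, crops included, and the job is handed in when it is done.

```bash
ls; mkdir -p pics
python3 - <<'E'
from cell import *
import cv2,numpy as np
for c in("scene","top"):
    f=grab_frame(c); cv2.imwrite(f"pics/{c}0.png",f["img"][:,:,::-1])
    print(c,f["fx"],f["cx"],f["cy"],np.round(f["cam_to_world"],3).tolist())
    for n in("panel_mid","bar_mid","cap_top","lock_top","unit"):
        print(n,[(np.round(d["centre"],1).tolist(),round(d["score"],2)) for d in tip_of(c,n)[:2]])
print(get_state()["clock"],get_state()["eef_rot"])
E
```

```text
pics
scene 440.8653026222159 280.17894340579153 208.90391630841566 [[0.575, 0.553, -0.603, 1.088], [0.818, -0.378, 0.434, -0.431], [0.012, -0.743, -0.669, 0.765], [0.0, 0.0, 0.0, 1.0]]
panel_mid [([214.9, 262.0], 0.97), ([347.2, 219.9], 0.28)]
bar_mid [([198.6, 211.0], 0.66)]
cap_top [([190.0, 235.4], 0.66)]
lock_top [([225.7, 275.5], 0.84), ([266.0, 223.8], 0.45)]
unit []
top 381.2003511576122 272.9528923731668 202.8030360246161 [[0.014, -0.983, 0.183, 0.4], [-0.999, -0.022, -0.04, -0.023], [0.043, -0.183, -0.982, 1.048], [0.0, 0.0, 0.0, 1.0]]
panel_mid [([323.8, 223.4], 0.86)]
bar_mid [([342.1, 215.7], 0.67)]
cap_top [([341.5, 241.9], 0.61), ([332.8, 191.6], 0.52)]
lock_top [([332.4, 191.4], 0.7)]
unit [([308.8, 227.8], 0.97), ([185.4, 223.5], 0.45)]
0.6 [-3.10372872e+00 -4.86242514e-01 -1.65638585e-06]
```

View pics/scene0.png

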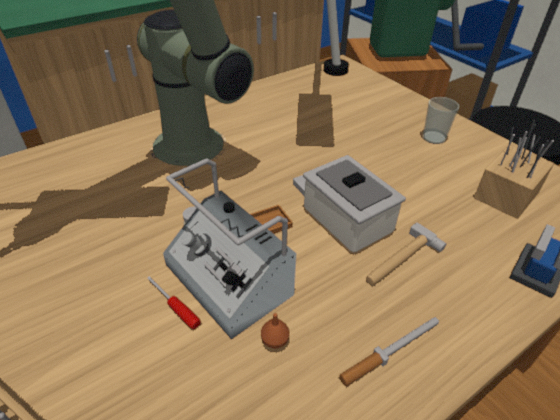

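View pics/top0.png

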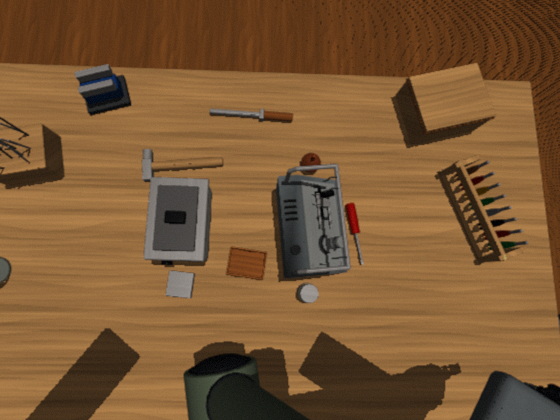

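The scene view shows the unit's cap near (197,240) and the black grip near (232,278). In the top view the grip is near (327,193) and the cap near (328,243), and the panel faces world -y. I'll zoom in for precise pixels.

Run:
```python
import cv2,numpy as np
a=cv2.imread("pics/scene0.png")[150:330,150:310]; b=cv2.imread("pics/top0.png")[155:285,265:375]
A=cv2.resize(a,(400,450),interpolation=cv2.INTER_CUBIC); B=cv2.resize(b,(380,450),interpolation=cv2.INTER_CUBIC)
A=cv2.convertScaleAbs(A,alpha=1.3,beta=15)
B=cv2.convertScaleAbs(B,alpha=1.3,beta=30)
cv2.imwrite("pics/z.png",np.hstack([A,B]))
```

```text
(no output)
```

View pics/z.png

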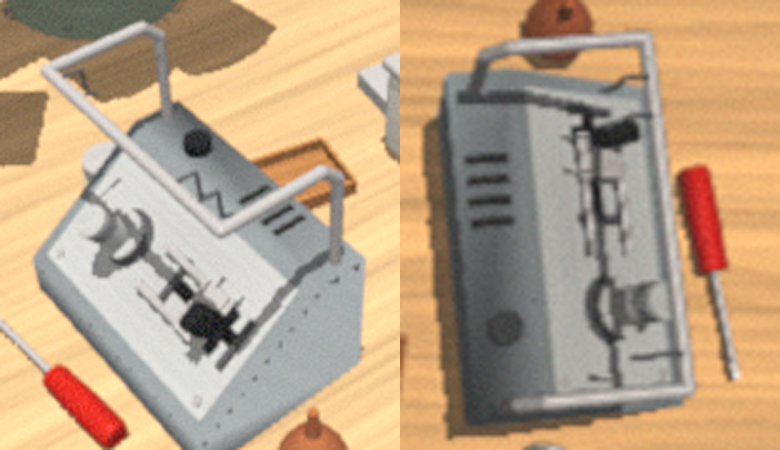

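The crop gives clear corners. In the scene view the panel's lower edge runs (165,255)–(231,321) and the bar ends are at (168,179) and (239,243). In the top view the bar ends are at (337,166) and (344,269). Next I'll fit the unit's pose and the joints to these pixels.

```bash
cat > h.py <<'E'
from cell import *
import numpy as np
from scipy.optimize import least_squares
from scipy.spatial.transform import Rotation as R
s,c=np.sin(np.radians(38)),np.cos(np.radians(38))
P=np.array([[c,0,-s],[0,1,0],[s,0,c]]); pm=np.array([-.021,0,.086])
def pan(v): return pm+P@np.array(v)
def unit2w(p,v): return R.from_euler('z',p[2]).apply(v)+[p[0],p[1],0]
def proj(f,w):
    M=np.linalg.inv(f["cam_to_world"]); q=M[:3,:3]@w+M[:3,3]
    return np.array([f["fx"]*q[0]/q[2]+f["cx"],f["fy"]*q[1]/q[2]+f["cy"]])
E
cat > fit.py <<'E'
from h import *
F={k:grab_frame(k) for k in("scene","top")}
def model(p):
    bar=lambda y:np.array([p[5],y,p[6]])
    return {"pm":pm,"b+":bar(.112),"b-":bar(-.112),"cap":pan([0,.05,.044+p[3]]),"lock":pan([0,-.085+p[4],.043]),
     "f+":np.array([-.08,.125,.04]),"f-":np.array([-.08,-.125,.04]),"r-":np.array([.0825,-.125,.132]),"r+":np.array([.0825,.125,.132]),
     "t-":np.array([.038,-.125,.132]),"t+":np.array([.038,.125,.132]),"bm":bar(0)}
O=[("scene","pm",214.9,262),("top","pm",323.8,223.4),("scene","cap",190,237.5),("top","cap",340.5,241.8),("scene","lock",227,276),("top","lock",331.5,192.4),
("scene","f+",165.2,254.8),("scene","f-",231.2,320.8),("scene","r-",295.2,254),("top","r-",277.4,176.7),("top","r+",284.7,277.2),("top","t-",299.7,181),("top","t+",309.3,274.9),
("scene","b+",168,178.8),("scene","b-",238.8,242.8),("top","b-",336.8,166),("top","b+",344.2,269.1)]
def res(p):
    m=model(p); return np.concatenate([proj(F[o[0]],unit2w(p,m[o[1]]))-o[2:] for o in O])
r=least_squares(res,[.35,-.15,1.6,.01,.0,-.06,.2],loss="soft_l1",x_scale=.05)
print(np.round(r.x,4))
for o,e in zip(O,res(r.x).reshape(-1,2)): print(o[:2],np.round(e,1))
for k in("pm","cap","lock","bm"): print(k,np.round(unit2w(r.x,model(r.x)[k]),3), "panel coords",np.round(P.T@(model(r.x)[k]-pm),3))
E
python3 fit.py
```

```text
[ 0.5238 -0.1657  1.6714  0.009   0.0097 -0.0383  0.2345]
('scene', 'pm') [ 1.  -3.2]
('top', 'pm') [-2.6  1.2]
('scene', 'cap') [-3.7  1. ]
('top', 'cap') [-0.9 -0.1]
('scene', 'lock') [-1.3  0.8]
('top', 'lock') [-0.9 -0.1]
('scene', 'f+') [-2.2 -1.7]
('scene', 'f-') [-1.1  7.6]
('scene', 'r-') [ 0.2 -0. ]
('top', 'r-') [ 0.2 -1. ]
('top', 'r+') [2.2 0.9]
('top', 't-') [-4.3 -6.6]
('top', 't+') [-3.7  1.5]
('scene', 'b+') [ 0.8 -0.1]
('scene', 'b-') [-0.4  0.1]
('top', 'b-') [-2.2 -0.2]
('top', 'b+') [ 2.5 -1.7]
pm [ 0.526 -0.187  0.086] panel coords [0. 0. 0.]
cap [ 0.479 -0.224  0.128] panel coords [0.    0.05  0.053]
lock [ 0.603 -0.205  0.12 ] panel coords [-0.    -0.075  0.043]
bm [ 0.528 -0.204  0.235] panel coords [0.078 0.    0.128]
```

```bash
cat >> h.py <<'E'
p=np.array([.5238,-.1657,1.6714]); W=R.from_euler('z',p[2]).as_matrix()@P
def T(v): return unit2w(p,pan(v))
def panel(w): return P.T@(R.from_euler('z',-p[2]).apply(np.array(w)-[p[0],p[1],0])-pm)
def rot(k): # k=+1: tool y = panel x ; -1: opposite
    z=-W[:,2]; y=k*W[:,0]; return R.from_matrix(np.column_stack([np.cross(y,z),y,z])).as_rotvec()
def st():
    s=get_state(); print("t",round(s["clock"],2),"panel mm",np.round(panel(s["position"])*1e3,1),"F(panel)",np.round(W.T@s["contact_force"],1)); return s
E
python3 - <<'E'
from h import *
for k in(1,-1):
    for v in([0,.05,.12],[0,.05,.044],[0,-.105,.12],[0,-.105,.025],[0,-.048,.025]):
        q=ik(T(v),rot(k)); print(k,v,None if q is None else np.round(q,2))
E
```

```text
1 [0, 0.05, 0.12] [-0.84  0.77  0.22  1.58  0.37 -1.05]
1 [0, 0.05, 0.044] [-0.8   0.76  0.03  1.39  0.39 -1.01]
1 [0, -0.105, 0.12] [-0.68  1.03  0.74  1.79  0.45 -0.9 ]
1 [0, -0.105, 0.025] [-0.62  0.97  0.44  1.51  0.48 -0.84]
1 [0, -0.048, 0.025] [-0.68  0.89  0.25  1.44  0.45 -0.9 ]
-1 [0, 0.05, 0.12] [-0.84  0.77  0.22  1.58  0.37  2.09]
-1 [0, 0.05, 0.044] [-0.8   0.76  0.03  1.39  0.39  2.13]
-1 [0, -0.105, 0.12] [-0.68  1.03  0.74  1.79  0.45  2.24]
-1 [0, -0.105, 0.025] [-0.62  0.97  0.44  1.51  0.48  2.3 ]
-1 [0, -0.048, 0.025] [-0.68  0.89  0.25  1.44  0.45  2.25]
```

Run:
```python
from h import *
import cv2
grab(30); movep(T([0,.05,.13]),rot(-1)); move_l(T([0,.05,.068]),.08); st()
f=[grab_frame(c) for c in("scene","top")]
a=cv2.resize(f[0]["img"][150:300,130:290],(400,375),interpolation=2);b=cv2.resize(f[1]["img"][160:310,260:420],(400,375),interpolation=2)
cv2.imwrite("pics/a.png",cv2.convertScaleAbs(np.hstack([a,b])[:,:,::-1],alpha=1.3,beta=20))
for c,fr in zip(("scene","top"),f):
    print(c,np.round(proj(fr,T([0,.05,.068])),1),tip_of(c,"cap_top")[:1])
```

```text
t 3.88 panel mm [-0.2 49.8 68.6] F(panel) [0.1 0.5 0.4]
scene [181.5 236.4] [{'centre': [185.7, 236.0], 'score': 0.84}]
top [344.4 241. ] []
```

View pics/a.png

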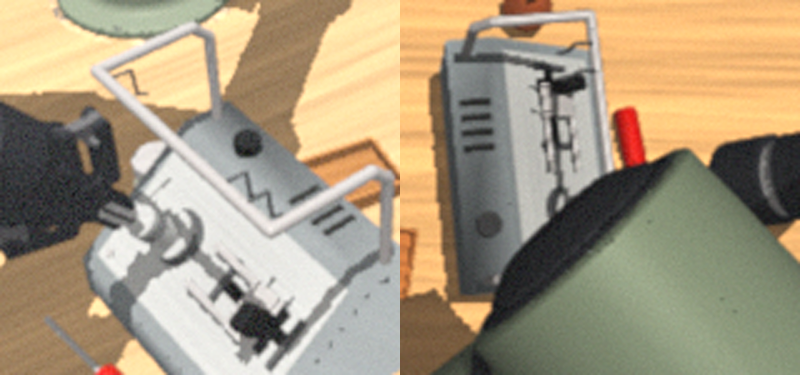

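The fingertips at crop (125,215) line up with the cap axis, with the cap top at (150,220) and the flange at (185,233). I'll push now.

Run:
```python
from h import *
print(move_l(T([0,.05,.036]),.025,until_force=3)); st()
print(move_l(T([0,.05,.030]),.02,until_force=18)); st()
sleep(.2); st()
```

```text
True
t 4.78 panel mm [-0.  50.2 53.1] F(panel) [-1.  -0.9 -0.1]
True
t 5.41 panel mm [-0.4 50.1 44.6] F(panel) [0.6 0.9 5.8]
t 5.61 panel mm [-0.4 50.2 44.6] F(panel) [ 1.  -0.1  5.3]
```

Run:
```python
from h import *
print(move_l(T([0,.05,.030]),.02,until_force=25)); st()
sleep(.2); st()
move_l(T([0,.05,.10]),.1)
move_l(T([0,-.107,.10]),.15); 
print(move_l(T([0,-.107,.026]),.06,until_force=6)); st()
import cv2
f=grab_frame("scene")
cv2.imwrite("pics/b.png",cv2.convertScaleAbs(cv2.resize(f["img"][170:320,130:310],(720,600),interpolation=2)[:,:,::-1],alpha=1.3,beta=20))
```

```text
True
t 5.96 panel mm [-0.5 50.  44.6] F(panel) [2.2 1.9 6.7]
t 6.16 panel mm [-0.5 50.  44.6] F(panel) [2.4 1.  6.4]
False
t 9.45 panel mm [-1.000e-01 -1.072e+02  2.650e+01] F(panel) [ 1.  -0.1 -0.7]
```

View pics/b.png

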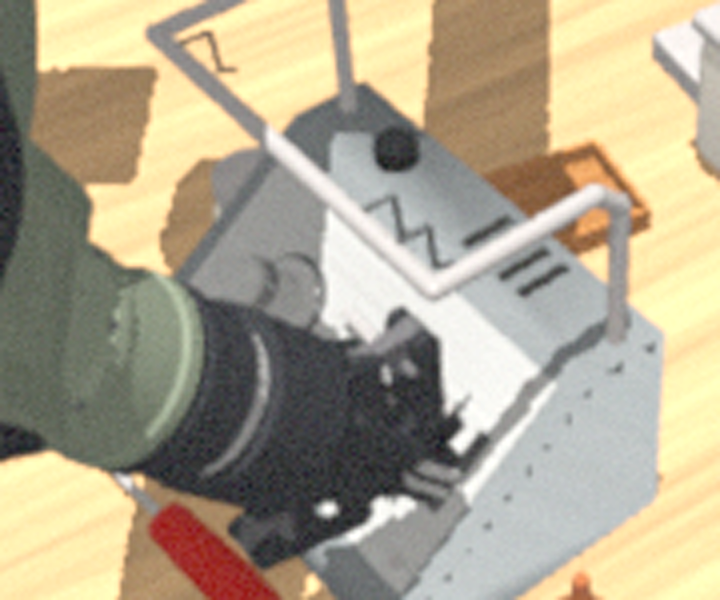

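The fingertips at (440,480) sit on the panel beyond the grip and touch nothing. The cap at (295,285) looks seated. Next I'll slide the lock.

Run:
```python
from h import *
print(move_l(T([0,-.06,.026]),.03,until_force=2.5)); st()
print(move_l(T([0,-.03,.026]),.03,until_force=18)); st()
```

```text
True
t 10.22 panel mm [ -0.2 -91.8  25.6] F(panel) [-0.4  0.6 -0.5]
True
t 11.64 panel mm [ -0.  -48.3  25.8] F(panel) [ 0.8 -3.   1.1]
```

Run:
```python
from h import *
import cv2
print(move_l(T([0,-.03,.026]),.02,until_force=25)); st()
move_l(T([0,-.06,.026]),.1); move_l(T([0,-.06,.13]),.12); 
set_joints([-1.394,.326,-.193,1.052,0,1.437]); st()
f=[grab_frame(c) for c in("scene","top")]
a=cv2.resize(f[0]["img"][190:310,150:270],(400,400),interpolation=2);b=cv2.resize(f[1]["img"][160:280,265:385],(400,400),interpolation=2)
cv2.imwrite("pics/c.png",cv2.convertScaleAbs(np.hstack([a,b])[:,:,::-1],alpha=1.3,beta=20))
for c,fr in zip(("scene","top"),f):
    for n,v in(("cap_top",[0,.05,.044]),("lock_top",[0,-.03,.043])): print(c,n,np.round(proj(fr,T(v)),1),tip_of(c,n)[:1])
```

```text
True
t 12.15 panel mm [  0.  -48.5  25.9] F(panel) [ 1.1 -4.1  1.4]
t 15.24 panel mm [-146.6  388.8  298.5] F(panel) [-0.4 -0.9  0.5]
scene cap_top [189.1 239.6] [{'centre': [190.8, 235.6], 'score': 0.57}]
scene lock_top [211.9 262.7] [{'centre': [214.0, 264.6], 'score': 0.8}]
top cap_top [336.7 242.2] [{'centre': [341.8, 213.5], 'score': 0.7}]
top lock_top [332.7 210.1] [{'centre': [333.8, 213.1], 'score': 0.8}]
```

View pics/c.png

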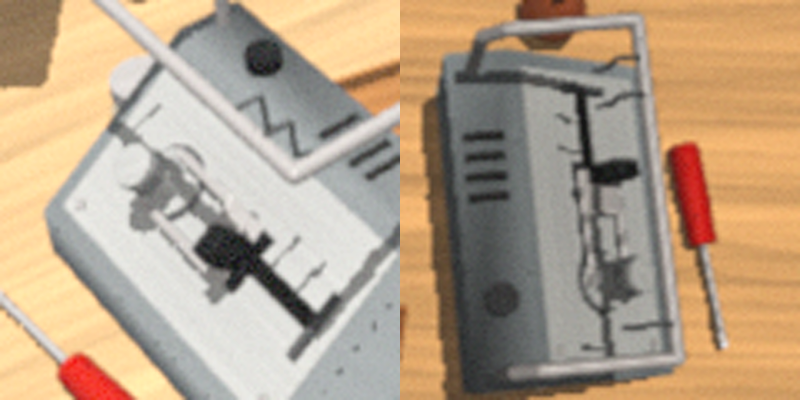

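The grip is now at crop (222,245), with the fork prongs on both sides of the cap at (175,185) and over its flange. The screwdriver is where it was.

```bash
python3 -c "
from cell import *
print(sign_off())"
```

```text
the job is handed in; nothing more can be done
None
```

The cap is pushed home and the transport lock slid to its end stop with the fork over the cap's flange. Nothing else was moved as far as the pictures show, and the job is handed in after about 15 s of robot time.

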